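# Fit a label holder behind the shoe-rack shelf lip and hold it pressed home

## Task

Three grey label holders lie on the bench; first put the one whose tongue is broken off short into the open cardboard scrap box and let go of it. Then take either one of the two sound holders, lay it on the shelf's ledge and push its tongue straight in behind the shelf lip, against the spring, until its step stops fully home on the lip, and finish still holding it pressed home there (do not let go: the spring would push it back out). Leave the spare sound holder, and the black rubber disc and the steel ring lying among the holders, where they are.

Things in the scene. Friction and masses are not known exactly. Their poses are not given: they have to be found in the camera images.
- holder_a: Grey plastic label holder on its foot. Origin: underside, below the card plate's middle; +x towards the tongue (push-in way), z up. Foot 14 thick, 60 wide (y), x -20 to +35; its front face is the step. SOUND: tongue 6 thick, 60 wide, x +35 to +75 (40 long). Card plate (the grip) stands across the foot: 8 thick (x), 60 wide, z 14 to 62. About 80 g.
- holder_b: Grey plastic label holder on its foot. Origin: underside, below the card plate's middle; +x towards the tongue (push-in way), z up. Foot 14 thick, 60 wide (y), x -20 to +35; its front face is the step. SOUND: tongue 6 thick, 60 wide, x +35 to +75 (40 long). Card plate (the grip) stands across the foot: 8 thick (x), 60 wide, z 14 to 62. About 80 g.
- holder_short: Grey plastic label holder on its foot. Origin: underside, below the card plate's middle; +x towards the tongue (push-in way), z up. Foot 14 thick, 60 wide (y), x -20 to +35; its front face is the step. FAULTY: tongue broken short, 6 thick, 60 wide, x +35 to only +53 (18 long). Card plate (the grip) stands across the foot: 8 thick (x), 60 wide, z 14 to 62. About 80 g.
- shelf: Fixed low shoe-rack shelf. Origin: at bench height (z 0) below the middle of the lip's front edge; +x is the level push-in direction, z up. In front a flat metal ledge, top 8 mm above the bench, x -130 to 0, 220 wide (y). Behind, a deck 45 high, x +52 to +160, with two wooden shoe lasts rising to 118 mm.
- lip (a point): Middle of the shelf lip's front edge, on its underside, 17 mm above the bench; axes as the shelf's. The lip is 6 thick (top at 23), so the gap over the ledge is 9 high. The pocket behind is 67 wide, centred here. Two 9 mm high funnel rails on the ledge lead in from 33 mm in front, there some 92 mm apart.
- home (a point): On the ledge's top, 35 mm in front of the lip's edge, mid-pocket, 8 mm above the bench; axes as the shelf's: a sound holder's origin lies here, axes alike, when its step stops on the lip (fully home).
- spring (a joint): Hidden sprung strip in the pocket, sliding along the shelf's +x. 0 = at rest, face 30 mm behind the lip's front edge; a sound holder fully home presses it to 0.010 m (end of travel 0.014). Resists with 3.2 N at first, 7.2 N at 0.010, and pushes back out when let go. The short tongue cannot reach it.
- scrap_box: Fixed open cardboard box on the bench, 170 x 170, 45 high, walls and floor 5 mm. Origin: centre of its underside.
- heel_lift: Bystander among the holders: black rubber disc, 44 diameter, 12 high. Origin under its centre.
- steel_ring: Bystander among the holders: flat steel ring, 36 diameter, 8 high. Origin under its centre.
There are look-alikes about, which are no part of the job. Leave any blue look-alike of the holder_a alone.

How it is judged:
By the outcome, as a careful person would: the job done as asked, in the order asked, and still so for the second after the job is handed in, while the arm keeps its last pose, push and grip.
It also fails if it takes over 58 s, if anything falls off the work surface, if the arm or the gripper's body presses on something with over 40 N, if the wrist force passes 120 N, or if a joint passes its speed limit or range.

## Robot

A 6-joint arm with a two-finger parallel gripper is mounted at the origin on the work surface. World frame = base frame: x ahead of the robot, y to its left, z up, the work surface at z = 0. Lengths are in m, angles in rad, forces in N, time in s.
With the tool pointing down it reaches from about 0.375 to 0.75 m from the base axis. Payload 9 kg.
Tool frame: the origin (TCP) lies at the very end of the fingers, on their centre line; the grasp point (between the pads) lies 19 mm behind it; z points along the fingers, y is the line along which they close (so a half turn about z gives the same grasp; the last joint's range is limited). The gripper opens to 85 mm and grips with 20 to 120 N. Pads are 22 mm wide; open, the fingers measure 114 mm over their backs; the gripper's body (76 mm by 85 mm) begins 54 mm behind the grasp point. The pads swing forward as they close: fully open they stand 13 mm farther back than shut.
Start: joints at [1.016, 0.104, 0.097, 1.564, 0, 1.353], TCP at [0.198, 0.566, 0.202] pointing down, gripper open.
Joint ranges: [-2.99, 2.99], [-0.84, 1.86], [-1.1, 1.16], [-1.84, 2.11], [-1.51, 1.56], [-3.14, 3.14]. Speed limits (rad/s): [2.22, 2.22, 2.57, 3.14, 3.14, 3.14].

## Interface

Orientations are given as [roll, pitch, yaw] about the fixed x, y, z axes, in that order (R = Rz(yaw) Ry(pitch) Rx(roll)).
In Python, from workcell import state, get_image, camera_model, job_done gives the robot as it stands.
- The arm moves only by the tool jog_arm, never from a script. Its arguments are lists of equal length, an entry for each row: "translation": the shift along the tool's x, y, z in shares of 80 cm (1.0 is 80 cm), a list of three; "roll": the turn about the tool's z in a scale on which 1.0 is 4 rad. In form: {"translation": [[dx, dy, dz], ...], "roll": [roll, ...]}. A call has 1 to 10 rows; each row is the pose to reach, as a shift and turn from the pose commanded when the call began, along the tool's axes at that moment; what a row does not reach only later rows make up. A row lasts 1/12 s, in which the tool goes at most 41.7 mm and 7.16 degrees, less where a joint would pass 70% of its speed; a pose out of reach is approached as far as the arm can. A shift or turn number past 1, either way, is cut back to 1. A call with a gripper value outside its range is refused whole. "gripper" is the opening, from -1 (shut) to 1 (fully open), set as the call begins (left out, the last holds). The fingers move at their own pace and stop on an object; the grip force is fixed at half the most. Time passes only in rows, so rows that repeat a pose let the fingers close. It gives the time, the measured TCP pose, the force, the opening and the grip force at its end, in the units of the state.
- state(): the state, without advancing time (a new reading comes with each control period).
- get_image(name): name is "scene" or "top" or "wrist"; returns the picture (420x560x3 uint8, red, green, blue); there is no depth.
- camera_model(name): a dict with "fx", "fy", "cx", "cy" (pixels), "dist_coeffs" ([k1, k2, p1, p2, k3] as OpenCV has them; the pictures are not rectified), "position" and "orientation" of the camera in the world. Camera axes: x right, y up, looking along -z (the intrinsics and any distortion apply to the point x, -y, -z); pixel columns grow to the right and rows downward; lengths in m; the calibration is good to about 2 mm. A picture is of the moment at which its call begins: read the wrist's pose just before it. camera_model takes no time and is no camera call; for the wrist camera it gives the pose at the moment of the call.
- job_done(): hands the job in; it is judged then, once.
The state is a dict: "t": time; "joint_pos": joint angles; "qvel": joint speeds; "effort": joint torques, N m; "tool_pos": TCP position; "ee_rot": TCP orientation; "contact_force": force on the tool from outside, world axes, zero at the start; "ft_torque": the same for the moment, N m; "opening": finger opening in m; "gripper_force": force on a finger pad.
Only numpy, scipy, OpenCV 4.12 (cv2) and the standard library are available. Lean on these libraries where they do the work, as an engineer would, in place of code of your own. Each camera call takes 0.05 s, during which the arm holds its last target. There are 200 camera calls.

## Working session

There is one attempt and no reset: what is moved stays moved. The work goes in short steps, Python scripts to look and compute and a tool call to move; the robot and the scene stay as the last step left them, time stands still between calls to the robot, and variables do not carry over. Pictures are saved under pics/ and viewed, at most 12 in all, crops included, and the job is handed in when it is done.

Besides the shell and the picture viewer there is one more tool, called after "Request:" by a JSON object that holds its "op" and its "data". jog_arm: Moves the arm, as the interface text tells. Its arguments: {"type":"object","properties":{"translation":{"type":"array"},"roll":{"type":"array"},"gripper":{"type":"number"}},"required":["translation","roll"]}

```bash
mkdir -p pics; python3 - <<'E'
from workcell import *
import cv2,numpy as np
s=state();print(s['t'],s['tool_pos'],s['ee_rot'],s['opening'])
for n in ['top','scene']:
    im=get_image(n);cv2.imwrite(f'pics/{n}0.png',im[:,:,::-1]);c=camera_model(n);print(n,c)
E
```

```text
0.0 [0.1980537  0.56596013 0.20160175] [-3.14024710e+00 -3.42558618e-04  2.80478752e+00] 0.08527781856803389
top {'fx': 407.89225163510315, 'fy': 407.89225163510315, 'cx': 278.7981371348003, 'cy': 213.62154396114775, 'dist_coeffs': array([0.035548, 0.      , 0.      , 0.      , 0.      ]), 'position': array([0.25891899, 0.00396052, 0.97320459]), 'orientation': array([ 0.21510906,  0.00429595, -1.70690262])}
scene {'fx': 403.70092961275054, 'fy': 403.70092961275054, 'cx': 277.7721989401127, 'cy': 209.09814412045668, 'dist_coeffs': array([-0.12048123,  0.        ,  0.        ,  0.        ,  0.        ]), 'position': array([ 0.9326267 , -0.32680527,  0.80269103]), 'orientation': array([ 0.65965387, -0.00503811,  0.95309777])}
```

View pics/top0.png

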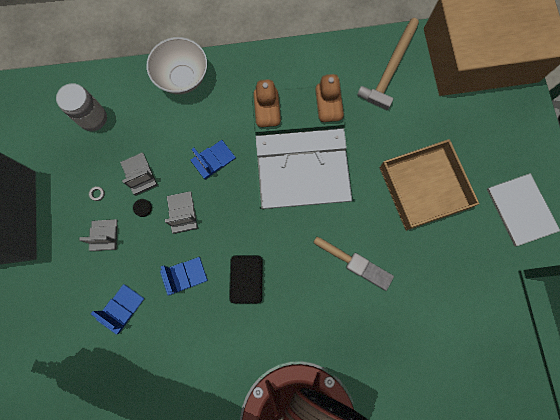

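View pics/scene0.png

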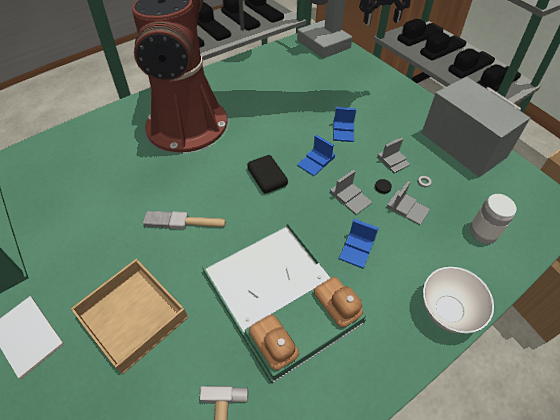

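Top view: grey holders at (138,172), (181,212) and (103,235), the shelf ledge around (305,180), and the box at (430,185). I'll build the ray helpers and zoom in on the holders.

```bash
cat > h.py <<'E'
from workcell import *
import cv2,numpy as np
from scipy.spatial.transform import Rotation as R
def KD(c): return np.array([[c['fx'],0,c['cx']],[0,c['fy'],c['cy']],[0,0,1]]),np.array(c['dist_coeffs'])
def px2w(c,uv,z):
    K,D=KD(c);uv=np.array(uv,float).reshape(-1,1,2)
    n=cv2.undistortPoints(uv,K,D)[:,0]
    d=np.c_[n[:,0],-n[:,1],-np.ones(len(n))]@R.from_euler('xyz',c['orientation']).as_matrix().T
    p=np.array(c['position']);return p+d*((z-p[2])/d[:,2])[:,None]
def w2px(c,P):
    K,D=KD(c);P=np.array(P,float).reshape(-1,3)
    q=(P-c['position'])@R.from_euler('xyz',c['orientation']).as_matrix()*[1,-1,-1]
    return cv2.projectPoints(q,np.zeros(3),np.zeros(3),K,D)[0][:,0]
E
python3 - <<'E'
from h import *
np.set_printoptions(precision=3,suppress=True)
t=cv2.imread('pics/top0.png');s=cv2.imread('pics/scene0.png')
a=cv2.resize(t[140:265,70:210],None,fx=4,fy=4,interpolation=cv2.INTER_CUBIC)
b=cv2.resize(s[130:230,320:440],None,fx=5,fy=5,interpolation=cv2.INTER_CUBIC)
c=cv2.resize(t[70:215,240:365],None,fx=4,fy=4,interpolation=cv2.INTER_CUBIC)
cv2.imwrite('pics/ta.png',a);cv2.imwrite('pics/sb.png',b);cv2.imwrite('pics/tc.png',c)
ct=camera_model('top')
print(w2px(ct,[[.198,.566,.2],[0,0,0]]))
print(px2w(ct,[[138,172],[181,212],[103,235],[305,150],[430,185]],0.0))
hsv=cv2.cvtColor(t,cv2.COLOR_BGR2HSV);print(hsv[225,105],hsv[170,140],hsv[250,30],t[180,220])
E
```

```text
[[-34.39  385.373]
 [298.666 423.982]]
[[ 0.623  0.312  0.   ]
 [ 0.507  0.215  0.   ]
 [ 0.476  0.405  0.   ]
 [ 0.624 -0.109 -0.   ]
 [ 0.491 -0.4   -0.   ]]
[ 53   8 126] [ 90   2 121] [120  14  37] [ 83 102  67]
```

View pics/ta.png

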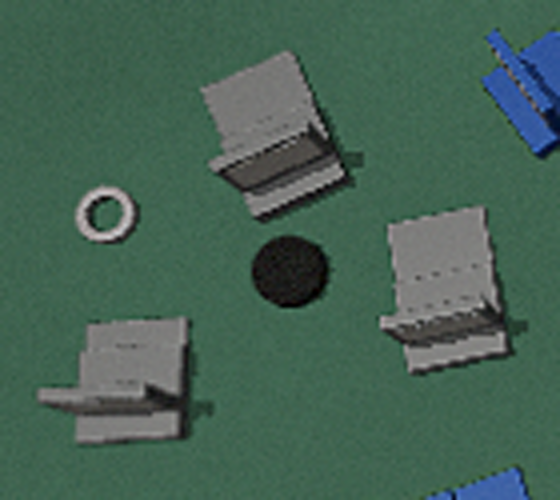

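View pics/sb.png

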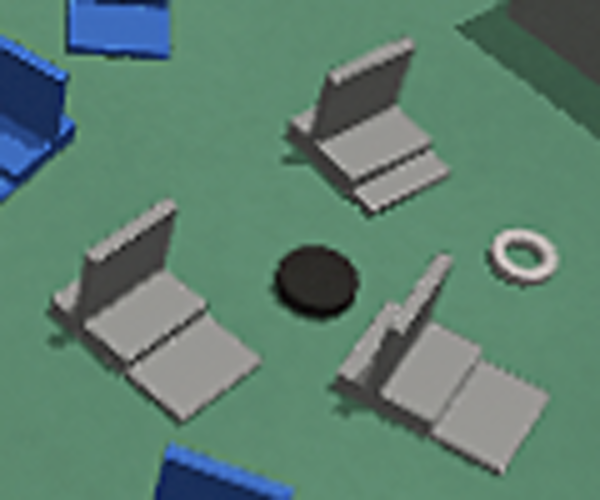

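View pics/tc.png

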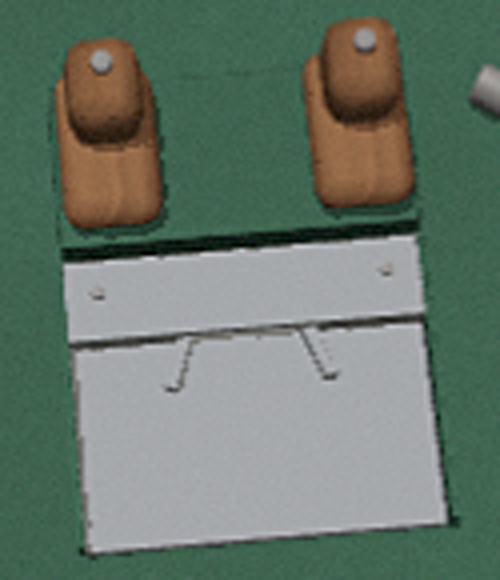

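Crops: the short holder is the one at lower left in ta.png, near (103,235) in the full top view. The two upper ones are sound. Next I fit poses from the corner pixels.

```bash
cat >> h.py <<'E'
def fit(c,off,sc,px,mod):
    mod=np.array(mod)/1e3; P=[px2w(c,[(p[0]+.5)/sc-.5+off[0],(p[1]+.5)/sc-.5+off[1]],m[2])[0][:2] for p,m in zip(px,mod)]
    P=np.array(P);A=mod[:,:2]-mod[:,:2].mean(0);B=P-P.mean(0)
    th=np.arctan2((A[:,0]*B[:,1]-A[:,1]*B[:,0]).sum(),(A*B).sum())
    Q=np.array([[np.cos(th),-np.sin(th)],[np.sin(th),np.cos(th)]])
    o=P.mean(0)-Q@mod[:,:2].mean(0); return o,th,(P-o-mod[:,:2]@Q.T)*1e3
E
python3 - <<'E'
from h import *
np.set_printoptions(precision=4,suppress=True)
c=camera_model('top')
def M(f): return [(f,30,6),(f,-30,6),(-20,30,0),(-20,-30,0),(0,30,62),(0,-30,62)]
J={'short':((70,140),[(90,323),(186,318),(76,443),(185,437),(40,396),(150,390)],M(53)),
'B':((70,140),[(388,226),(485,206),(412,374),(508,353),(382,322),(488,303)],M(75)),
'A':((70,140),[(203,88),(290,52),(257,218),(347,182),(213,162),(312,125)],M(75)),
'shelf':((240,70),[(88,552),(446,523),(73,346),(424,317)],[(-130,110,8),(-130,-110,8),(0,110,23),(0,-110,23)])}
s=state();yt=s['ee_rot'][2]-np.pi/2
for k,(o,p,m) in J.items():
    r=fit(c,o,4,p,m);print(k,r[0],r[1],'deg',np.degrees(r[1]),'roll needed',yt-r[1]);print(r[2].round(1).tolist())
    if k in('short',):
        d=np.r_[r[0],0.1]-s['tool_pos'];print('shift tool',R.from_euler('xyz',s['ee_rot']).inv().apply(d)*100)
    if k=='shelf': print('home',r[0]-.035*np.array([np.cos(r[1]),np.sin(r[1])]))
b=px2w(c,[(383,157),(452,141),(478,203),(410,228)],.045);print(b,b.mean(0),np.linalg.norm(b-np.roll(b,1,0),axis=1))
# disc / ring
print(px2w(c,[((290.5)/4+69.5,272.5/4+139.5),(106.5/4+69.5,214.5/4+139.5)],.01))
E
```

```text
short [0.4592 0.4035] -0.10268927828641496 deg -5.883662247055984 roll needed 1.336672222554249
[[-1.2, -1.4], [0.2, 1.5], [0.9, 4.7], [1.8, 0.6], [-1.4, -2.3], [-0.2, -3.1]]
shift tool [-30.0145  -6.6984  10.172 ]
B [0.4785 0.2104] 0.06554314714614447 deg 3.7553457074790044 roll needed 1.1684397971216893
[[-1.6, 0.1], [-1.0, 0.2], [0.9, 0.7], [1.8, 2.1], [0.5, -1.2], [-0.6, -1.9]]
A [0.5923 0.3017] 0.2956133060879266 deg 16.937394806747157 roll needed 0.9383696381799073
[[-1.6, -0.7], [-2.6, 1.9], [3.1, 1.2], [1.1, 2.4], [1.3, -2.1], [-1.4, -2.8]]
shelf [ 0.6114 -0.0972] -0.05289006237098394 deg -3.030377352041068 roll needed 1.2868730066388179
[[1.5, -0.8], [1.3, 0.7], [-1.7, -1.5], [-1.1, 1.6]]
home [ 0.5765 -0.0953]
[[ 0.5637 -0.2853  0.045 ]
 [ 0.5804 -0.4557  0.045 ]
 [ 0.4223 -0.4805  0.045 ]
 [ 0.3856 -0.3139  0.045 ]] [ 0.488  -0.3839  0.045 ] [0.1803 0.1712 0.16   0.1705]
[[0.5279 0.305  0.01  ]
 [0.5792 0.4126 0.01  ]]
```

The rows are not in the units I measure in: shifts go in shares of 80 cm and turns go in shares of 4 rad. I convert before sending: -30 cm / 80 = -0.375, -6.7 cm / 80 = -0.0838, 1.34 rad / 4 = 0.335.

Request:
{"op": "jog_arm", "data": {"translation": [[-0.375,-0.0838,0.1],[-0.375,-0.0838,0.1],[-0.375,-0.0838,0.1],[-0.375,-0.0838,0.1],[-0.375,-0.0838,0.1],[-0.375,-0.0838,0.1],[-0.375,-0.0838,0.1],[-0.375,-0.0838,0.1],[-0.375,-0.0838,0.1],[-0.375,-0.0838,0.1]], "roll": [0.335,0.335,0.335,0.335,0.335,0.335,0.335,0.335,0.335,0.335], "gripper": 0.1}}

```text
t: 0.93
tool_pos: [0.4602, 0.4022, 0.121]
ee_rot: [-3.14, 0.001, 1.546]
contact_force: [0.6, 1.3, 0.4]
opening: 0.047
gripper_force: 0.0
```

```bash
cat >> h.py <<'E'
def to(x,y,th,z):
    "shift in tool axes (cm) and roll from measured pose to TCP x,y,z with tool y along th (mod pi)"
    s=state();d=np.array([x,y,z])-s['tool_pos'];Rt=R.from_euler('xyz',s['ee_rot'])
    r=s['ee_rot'][2]-np.pi/2-th; r=(r+np.pi/2)%np.pi-np.pi/2
    print('t',round(s['t'],2),'tcp',s['tool_pos'].round(4),'rpy',s['ee_rot'].round(3),'F',s['contact_force'].round(1),'open',round(s['opening'],4),'grip',round(s['gripper_force'],1))
    print('shift cm',(Rt.inv().apply(d)*100).round(2),'roll',round(r,3),'j',s['joint_pos'].round(2))
E
python3 -c "
from h import *
to(.459,.4035,-.103,.024)"
```

```text
t 0.93 tcp [0.4602 0.4022 0.121 ] rpy [-3.140e+00  1.000e-03  1.546e+00] F [0.6 1.3 0.4] open 0.047 grip 0.0
shift cm [ 0.14 -0.11  9.7 ] roll 0.078 j [ 0.5   0.14 -0.01  1.42 -0.    2.1 ]
```

In the tool's units: 9.7 cm / 80 = 0.1213, 8 cm / 80 = 0.1, 0.08 rad / 4 = 0.02.

Request:
{"op": "jog_arm", "data": {"translation": [[0.0013,-0.0013,0],[0.0013,-0.0013,0.0375],[0.0013,-0.0013,0.075],[0.0013,-0.0013,0.1],[0.0013,-0.0013,0.1213],[0.0013,-0.0013,0.1213],[0.0013,-0.0013,0.1213]], "roll": [0.02,0.02,0.02,0.02,0.02,0.02,0.02]}}

```text
t: 1.52
tool_pos: [0.4574, 0.4045, 0.0246]
ee_rot: [-3.14, 0.001, 1.475]
contact_force: [0.1, -1.1, -0.0]
opening: 0.047
gripper_force: 0.0
```

```bash
python3 -c "
from h import *
to(.459,.4035,-.103,.024)
cv2.imwrite('pics/w1.png',get_image('wrist')[:,:,::-1])"
```

```text
t 1.52 tcp [0.4574 0.4045 0.0246] rpy [-3.140e+00  1.000e-03  1.475e+00] F [ 0.1 -1.1 -0. ] open 0.047 grip 0.0
shift cm [-0.08  0.17  0.06] roll 0.007 j [ 0.51  0.18 -0.14  1.25  0.    2.18]
```

View pics/w1.png

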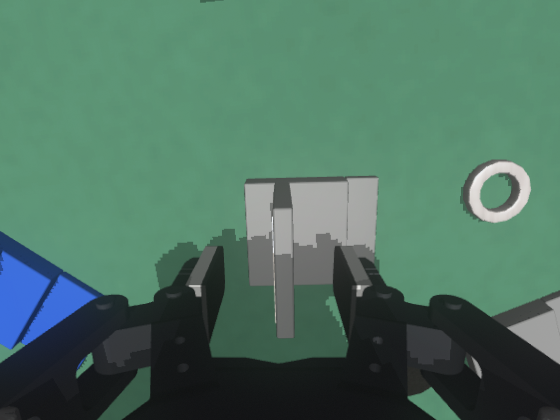

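The wrist view shows the plate at column 284, centred between the pads (222 and 335). The short tongue is to the right, so I'm closing.

Request:
{"op": "jog_arm", "data": {"translation": [[0,0,0],[0,0,0],[0,0,0],[0,0,0],[0,0,0],[0,0,0],[0,0,0],[0,0,0]], "roll": [0,0,0,0,0,0,0,0], "gripper": -1}}

```text
t: 2.23
tool_pos: [0.4594, 0.4054, 0.0267]
ee_rot: [3.14, -0.001, 1.475]
contact_force: [1.0, -1.5, 5.5]
opening: 0.0057
gripper_force: 59.8
```

In the tool's units: -13 cm / 80 = -0.1625, -12 cm / 80 = -0.15.

Request:
{"op": "jog_arm", "data": {"translation": [[0,0,-0.0375],[0,0,-0.075],[0,0,-0.1125],[0,0,-0.15],[0,0,-0.1625],[0,0,-0.1625]], "roll": [0,0,0,0,0,0]}}

```text
t: 2.73
tool_pos: [0.4597, 0.4059, 0.1586]
ee_rot: [3.138, -0.003, 1.475]
contact_force: [-0.2, 0.8, -0.8]
opening: 0.0056
gripper_force: 59.0
```

```bash
python3 -c "
from h import *
to(.486,-.384,-.2,.155)
to(.486,-.384,.1,.155)"
```

```text
t 2.73 tcp [0.4597 0.4059 0.1586] rpy [ 3.138e+00 -3.000e-03  1.475e+00] F [-0.2  0.8 -0.8] open 0.0056 grip 59.0
shift cm [-78.37  10.18   0.17] roll 0.104 j [0.51 0.13 0.05 1.48 0.   2.18]
t 2.73 tcp [0.4597 0.4059 0.1586] rpy [ 3.138e+00 -3.000e-03  1.475e+00] F [-0.2  0.8 -0.8] open 0.0056 grip 59.0
shift cm [-78.37  10.18   0.17] roll -0.196 j [0.51 0.13 0.05 1.48 0.   2.18]
```

In the tool's units: -39 cm / 80 = -0.4875, 4 cm / 80 = 0.05, -0.1 rad / 4 = -0.025.

Request:
{"op": "jog_arm", "data": {"translation": [[-0.4875,0.05,0],[-0.4875,0.05,0],[-0.4875,0.05,0],[-0.4875,0.05,0],[-0.4875,0.05,0],[-0.4875,0.05,0],[-0.4875,0.05,0],[-0.4875,0.05,0],[-0.4875,0.05,0],[-0.4875,0.05,0]], "roll": [-0.025,-0.025,-0.025,-0.025,-0.025,-0.025,-0.025,-0.025,-0.025,-0.025]}}

```text
t: 3.57
tool_pos: [0.4596, 0.0091, 0.153]
ee_rot: [-3.139, 0.0, 1.572]
contact_force: [1.3, -0.0, -1.3]
opening: 0.0055
gripper_force: 59.0
```

```bash
python3 -c "
from h import *
to(.474,-.384,.1,.155)"
```

```text
t 3.57 tcp [0.4596 0.0091 0.153 ] rpy [-3.139  0.     1.572] F [ 1.3 -0.  -1.3] open 0.0055 grip 59.0
shift cm [-39.32   1.4   -0.19] roll -0.099 j [-0.27 -0.33 -0.4   1.51 -0.    1.3 ]
```

In the tool's units: -39.3 cm / 80 = -0.4913, 1.4 cm / 80 = 0.0175, -0.1 rad / 4 = -0.025.

Request:
{"op": "jog_arm", "data": {"translation": [[-0.4913,0.0175,0],[-0.4913,0.0175,0],[-0.4913,0.0175,0],[-0.4913,0.0175,0],[-0.4913,0.0175,0],[-0.4913,0.0175,0],[-0.4913,0.0175,0],[-0.4913,0.0175,0],[-0.4913,0.0175,0],[-0.4913,0.0175,0]], "roll": [-0.025,-0.025,-0.025,-0.025,-0.025,-0.025,-0.025,-0.025,-0.025,-0.025]}}

```text
t: 4.4
tool_pos: [0.4748, -0.3838, 0.152]
ee_rot: [-3.14, -0.002, 1.672]
contact_force: [0.4, -0.0, -1.2]
opening: 0.0058
gripper_force: 59.0
```

In the tool's units: -39.3 cm / 80 = -0.4913, 1.4 cm / 80 = 0.0175.

Request:
{"op": "jog_arm", "data": {"translation": [[-0.4913,0.0175,0],[0,0,0]], "roll": [0,0]}}

```text
t: 4.57
tool_pos: [0.4768, -0.3927, 0.1386]
ee_rot: [-3.131, -0.013, 1.666]
contact_force: [1.5, -0.1, -5.3]
opening: 0.0054
gripper_force: 59.0
```

```bash
python3 -c "
from h import *
to(.474,-.384,.1,.034)
cv2.imwrite('pics/t2.png',cv2.resize(get_image('top')[110:260,350:510,::-1],None,fx=4,fy=4))"
```

```text
t 4.57 tcp [ 0.4768 -0.3927  0.1386] rpy [-3.131 -0.013  1.666] F [ 1.5 -0.1 -5.3] open 0.0054 grip 59.0
shift cm [ 0.76 -0.08 10.47] roll -0.005 j [-0.9   0.18  0.06  1.47 -0.    0.58]
```

View pics/t2.png

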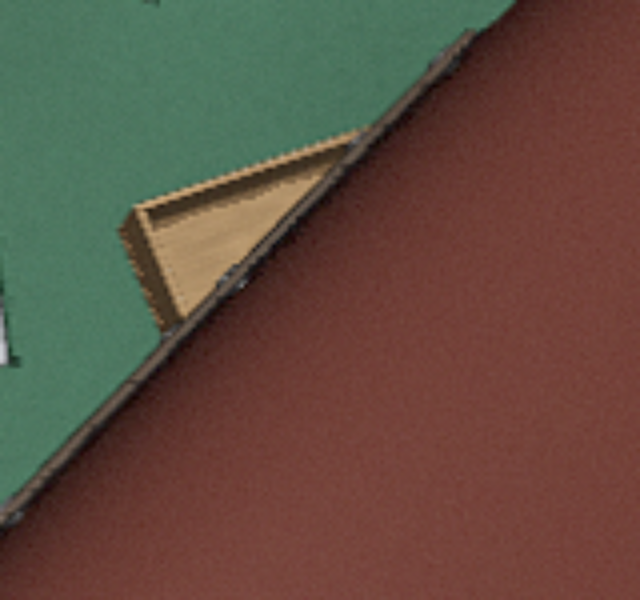

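The top view is blocked by the arm's red link. I'll settle and then lower into the box centre.

In the tool's units: 8 cm / 80 = 0.1, 6 cm / 80 = 0.075.

Request:
{"op": "jog_arm", "data": {"translation": [[0,0,0],[0,0,0],[0,0,0],[0,0,0.0375],[0,0,0.075],[0,0,0.1],[0,0,0.1],[0,0,0.1]], "roll": [0,0,0,0,0,0,0,0]}}

```text
t: 5.28
tool_pos: [0.4761, -0.3799, 0.0761]
ee_rot: [3.141, 0.0, 1.675]
contact_force: [-0.4, -0.5, -0.2]
opening: 0.0055
gripper_force: 59.0
```

```bash
python3 -c "
from h import *
to(.474,-.384,.1,.034)
cv2.imwrite('pics/s2.png',cv2.resize(get_image('scene')[200:400,40:240,::-1],None,fx=3,fy=3))"
```

```text
t 5.28 tcp [ 0.4761 -0.3799  0.0761] rpy [3.141 0.    1.675] F [-0.4 -0.5 -0.2] open 0.0055 grip 59.0
shift cm [-0.38 -0.25  4.21] roll 0.004 j [-0.89  0.15 -0.09  1.34  0.    0.58]
```

View pics/s2.png

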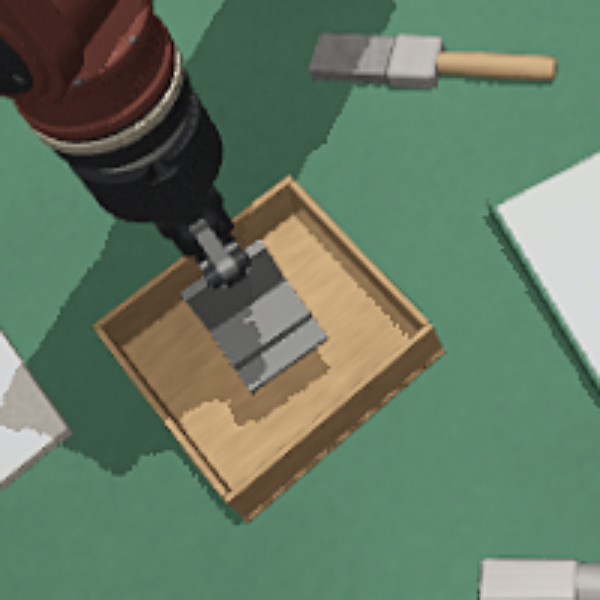

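The scene view shows the short holder at crop (255,320), well inside the box walls. I'll lower it and release.

Request:
{"op": "jog_arm", "data": {"translation": [[-0.0038,0,0.025],[-0.0038,0,0.0438],[-0.0038,0,0.0513],[-0.0038,0,0.0513],[-0.0038,0,0.0513]], "roll": [0,0,0,0,0]}}

```text
t: 5.75
tool_pos: [0.4772, -0.3836, 0.0361]
ee_rot: [3.14, 0.002, 1.675]
contact_force: [-0.1, -0.0, -0.6]
opening: 0.0059
gripper_force: 59.0
```

Request:
{"op": "jog_arm", "data": {"translation": [[0,0,0],[0,0,0],[0,0,0],[0,0,0],[0,0,0]], "roll": [0,0,0,0,0], "gripper": -0.1}}

```text
t: 6.17
tool_pos: [0.4768, -0.3832, 0.0347]
ee_rot: [3.141, 0.0, 1.675]
contact_force: [0.2, 0.3, 0.0]
opening: 0.0386
gripper_force: 0.0
```

In the tool's units: -13 cm / 80 = -0.1625, -12 cm / 80 = -0.15.

Request:
{"op": "jog_arm", "data": {"translation": [[0,0,-0.0375],[0,0,-0.075],[0,0,-0.1125],[0,0,-0.15],[0,0,-0.1625],[0,0,-0.1625]], "roll": [0,0,0,0,0,0]}}

```text
t: 6.67
tool_pos: [0.4778, -0.3844, 0.1681]
ee_rot: [3.138, 0.005, 1.675]
contact_force: [0.0, -0.4, 0.1]
opening: 0.0387
gripper_force: 0.0
```

```bash
python3 -c "
from h import *
to(.479,.209,.066,.14)
cv2.imwrite('pics/s3.png',cv2.resize(get_image('scene')[200:400,40:240,::-1],None,fx=3,fy=3))"
```

```text
t 6.67 tcp [ 0.4778 -0.3844  0.1681] rpy [3.138 0.005 1.675] F [ 0.  -0.4  0.1] open 0.0387 grip 0.0
shift cm [59.02  6.27  2.56] roll 0.038 j [-0.89  0.13  0.07  1.5   0.    0.58]
```

View pics/s3.png

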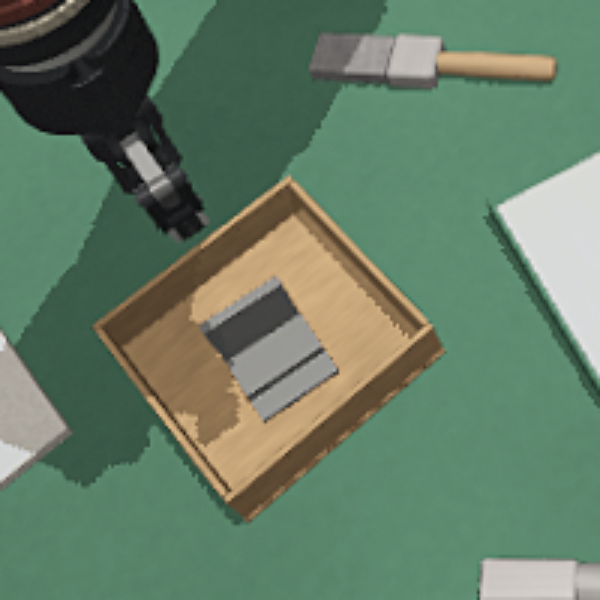

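The short holder is lying free in the box. On to sound holder B.

In the tool's units: 30 cm / 80 = 0.375, 3 cm / 80 = 0.0375.

Request:
{"op": "jog_arm", "data": {"translation": [[0.375,0.0375,0],[0.375,0.0375,0],[0.375,0.0375,0],[0.375,0.0375,0],[0.375,0.0375,0],[0.375,0.0375,0],[0.375,0.0375,0],[0.375,0.0375,0],[0.375,0.0375,0]], "roll": [0,0,0,0,0,0,0,0,0]}}

```text
t: 7.47
tool_pos: [0.4745, -0.0784, 0.1627]
ee_rot: [-3.14, -0.002, 1.679]
contact_force: [-0.3, 0.1, -0.1]
opening: 0.0386
gripper_force: 0.0
```

In the tool's units: 29 cm / 80 = 0.3625, 3.3 cm / 80 = 0.0413, 0.04 rad / 4 = 0.01.

Request:
{"op": "jog_arm", "data": {"translation": [[0.3625,0.0413,0.0313],[0.3625,0.0413,0.0313],[0.3625,0.0413,0.0313],[0.3625,0.0413,0.0313],[0.3625,0.0413,0.0313],[0.3625,0.0413,0.0313],[0.3625,0.0413,0.0313],[0.3625,0.0413,0.0313],[0.3625,0.0413,0.0313],[0.3625,0.0413,0.0313]], "roll": [0.01,0.01,0.01,0.01,0.01,0.01,0.01,0.01,0.01,0.01]}}

```text
t: 8.3
tool_pos: [0.4779, 0.2094, 0.1381]
ee_rot: [-3.14, 0.001, 1.635]
contact_force: [-0.1, -0.2, -0.6]
opening: 0.0384
gripper_force: 0.0
```

```bash
python3 -c "
from h import *
to(.479,.209,.066,.024)
c=camera_model('wrist');print(w2px(c,[[.479,.209,.062]]))
cv2.imwrite('pics/w3.png',get_image('wrist')[:,:,::-1])"
```

```text
t 8.3 tcp [0.4779 0.2094 0.1381] rpy [-3.140e+00  1.000e-03  1.635e+00] F [-0.1 -0.2 -0.6] open 0.0384 grip 0.0
shift cm [-0.04  0.13 11.41] roll -0.002 j [ 0.16 -0.14 -0.26  1.45 -0.    1.67]
[[280.38494647 201.50202265]]
```

View pics/w3.png

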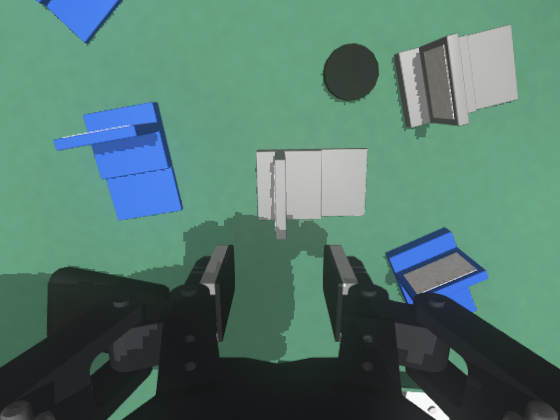

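The wrist view shows the sound holder at columns 257–366 with its tongue to the right and the plate at column 281, square to the tool. I'll refine y from the tongue edges.

```bash
python3 -c "
from h import *
c=camera_model('wrist');im=cv2.imread('pics/w3.png').astype(int)
g=(im.max(2)-im.min(2)<25)&(im.mean(2)>110)
np.set_printoptions(precision=4,suppress=True)
for u in (335,358):
    r=np.where(g[100:260,u])[0]+100;print(u,r.min(),r.max(),px2w(c,[(u,r.min()-.5),(u,r.max()+.5)],.006))
for v in (160,200):
    r=np.where(g[v,300:390])[0]+300;print(v,r.max(),px2w(c,[(r.max()+.5,v)],.006))
r=np.where(g[225:260,280])[0]+225;print(px2w(c,[(280,r.max()+.5)],.062))
"
```

```text
335 149 215 [[0.5242 0.243  0.006 ]
 [0.5304 0.1833 0.006 ]]
358 149 215 [[0.5439 0.2443 0.006 ]
 [0.5511 0.1846 0.006 ]]
160 366 [[0.5524 0.2349 0.006 ]]
200 364 [[0.5551 0.1993 0.006 ]]
[[0.4809 0.1798 0.062 ]]
```

Request:
{"op": "jog_arm", "data": {"translation": [[0,0.0013,0.0375],[0,0.0013,0.075],[0,0.0013,0.1125],[0,0.0013,0.1375],[0,0.0013,0.1425],[0,0.0013,0.1425],[0,0.0013,0.1425]], "roll": [0,0,0,0,0,0,0]}}

```text
t: 8.93
tool_pos: [0.48, 0.2096, 0.0266]
ee_rot: [3.14, -0.0, 1.633]
contact_force: [-0.4, -0.6, 0.2]
opening: 0.0383
gripper_force: 0.0
```

Request:
{"op": "jog_arm", "data": {"translation": [[0,0,0],[0,0,0],[0,0,0],[0,0,0],[0,0,0],[0,0,0],[0,0,0],[0,0,0]], "roll": [0,0,0,0,0,0,0,0], "gripper": -1}}

```text
t: 9.6
tool_pos: [0.4803, 0.2105, 0.0272]
ee_rot: [3.139, 0.0, 1.635]
contact_force: [-0.5, -1.4, 6.4]
opening: 0.0054
gripper_force: 59.2
```

In the tool's units: -10 cm / 80 = -0.125, -8 cm / 80 = -0.1.

Request:
{"op": "jog_arm", "data": {"translation": [[0,0,-0.025],[0,0,-0.0625],[0,0,-0.1],[0,0,-0.125],[0,0,-0.125],[0,0,-0.125]], "roll": [0,0,0,0,0,0]}}

```text
t: 10.1
tool_pos: [0.4801, 0.2107, 0.1269]
ee_rot: [3.139, -0.0, 1.635]
contact_force: [-0.5, 1.0, -1.1]
opening: 0.0052
gripper_force: 59.0
```

```bash
python3 -c "
from h import *
th=-.053;x,y=.6114,-.0972
to(x-.115*np.cos(th),y-.115*np.sin(th),th,.124)"
```

```text
t 10.1 tcp [0.4801 0.2107 0.1269] rpy [ 3.139 -0.     1.635] F [-0.5  1.  -1.1] open 0.0052 grip 59.0
shift cm [-30.23  -0.29   0.28] roll 0.117 j [ 0.16 -0.13 -0.27  1.43  0.    1.67]
```

In the tool's units: -30.2 cm / 80 = -0.3775, -0.3 cm / 80 = -0.0038, 0.117 rad / 4 = 0.0293.

Request:
{"op": "jog_arm", "data": {"translation": [[-0.3775,-0.0038,0],[-0.3775,-0.0038,0],[-0.3775,-0.0038,0],[-0.3775,-0.0038,0],[-0.3775,-0.0038,0],[-0.3775,-0.0038,0],[-0.3775,-0.0038,0],[-0.3775,-0.0038,0],[-0.3775,-0.0038,0],[-0.3775,-0.0038,0]], "roll": [0.0293,0.0293,0.0293,0.0293,0.0293,0.0293,0.0293,0.0293,0.0293,0.0293]}}

```text
t: 10.93
tool_pos: [0.4946, -0.091, 0.1241]
ee_rot: [-3.14, -0.001, 1.516]
contact_force: [-0.3, 0.8, -1.3]
opening: 0.0053
gripper_force: 59.0
```

```bash
python3 -c "
from h import *
th=-.053;x,y=.6114,-.0972
to(x-.115*np.cos(th),y-.115*np.sin(th),th,.036)
c=camera_model('wrist')
Q=np.array([[np.cos(th),-np.sin(th)],[np.sin(th),np.cos(th)]])
for m in [(0,0,23),(0,110,23),(0,33.5,17),(0,-33.5,17),(-33,46,17),(-33,-46,17)]:
    print(m,w2px(c,[*(np.array([x,y])+Q@np.array(m[:2])/1e3),m[2]/1e3]))
cv2.imwrite('pics/w4.png',get_image('wrist')[:,:,::-1])"
```

```text
t 10.93 tcp [ 0.4946 -0.091   0.1241] rpy [-3.140e+00 -1.000e-03  1.516e+00] F [-0.3  0.8 -1.3] open 0.0053 grip 59.0
shift cm [-0.01  0.21  8.81] roll -0.002 j [-0.44 -0.19 -0.33  1.43  0.    1.18]
(0, 0, 23) [[425.7973308  192.53640455]]
(0, 110, 23) [[440.77541655  44.40192536]]
(0, 33.5, 17) [[427.15962283 149.45704042]]
(0, -33.5, 17) [[418.6899901  229.73665374]]
(-33, 46, 17) [[386.82066944 133.25985957]]
(-33, -46, 17) [[378.45697666 243.85715434]]
```

View pics/w4.png

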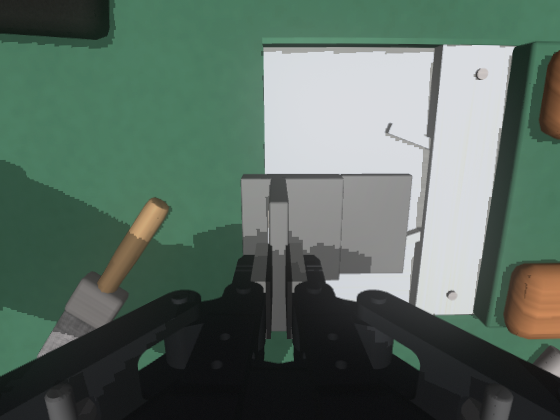

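The wrist view matches the shelf estimate. The lip's left end is at (441,45) against a predicted (441,44), and the rail–lip corner is at (428,148) against (427,149). Next I check the held holder's alignment.

```bash
python3 -c "
from h import *
np.set_printoptions(precision=4,suppress=True)
s=state();c=camera_model('wrist');im=cv2.imread('pics/w4.png').astype(int);g=im.mean(2)
T=R.from_euler('xyz',s['ee_rot'])
z=s['tool_pos'][2]-.027+.006
P=[]
for v in (190,210,250,262):
    e=np.argmax(np.diff(g[v,395:418]))+395.5;P.append((e,v))
for u in (355,370,385,400):
    e=np.argmin(np.diff(g[165:185,u]))+165.5;P.append((u,e))
w=px2w(c,P,z);print(np.c_[P,T.inv().apply(w-s['tool_pos'])*1e3])
"
```

```text
[[410.5    190.      21.0683  73.8921  20.9105]
 [408.5    210.       9.3612  73.8782  20.8967]
 [404.5    250.     -15.1835  73.9074  20.8676]
 [403.5    262.     -22.8678  74.0519  20.8583]
 [355.     173.5     30.4227  42.0663  20.9709]
 [370.     173.5     30.4312  50.3946  20.958 ]
 [385.     173.5     30.4421  58.7431  20.9451]
 [400.     173.5     30.4552  67.1154  20.9322]]
```

In the tool's units: 8 cm / 80 = 0.1, 7 cm / 80 = 0.0875.

Request:
{"op": "jog_arm", "data": {"translation": [[0,0.0025,0.025],[0,0.0025,0.0625],[0,0.0025,0.0875],[0,0.0025,0.1],[0,0.0025,0.1],[0,0.0025,0.1]], "roll": [0,0,0,0,0,0]}}

```text
t: 11.48
tool_pos: [0.4973, -0.0902, 0.0457]
ee_rot: [-3.141, -0.0, 1.519]
contact_force: [0.4, -0.6, -0.3]
opening: 0.0054
gripper_force: 59.0
```

The tongue is square in the tool to within 0.2° and 0.4 mm off centre.

In the tool's units: 1 cm / 80 = 0.0125, 0.9 cm / 80 = 0.0113.

Request:
{"op": "jog_arm", "data": {"translation": [[0,0,0.0063],[0,0,0.0113],[0,0,0.0125],[0,0,0.0125]], "roll": [0,0,0,0]}}

```text
t: 11.82
tool_pos: [0.4975, -0.0913, 0.0356]
ee_rot: [3.141, 0.0, 1.518]
contact_force: [0.1, -0.6, -0.9]
opening: 0.0057
gripper_force: 59.0
```

```bash
python3 -c "
from h import *
to(.5765,-.0957,-.053,.035)"
```

```text
t 11.82 tcp [ 0.4975 -0.0913  0.0356] rpy [3.141 0.    1.518] F [ 0.1 -0.6 -0.9] open 0.0057 grip 59.0
shift cm [-0.02  7.91  0.06] roll -0.0 j [-0.44 -0.15 -0.46  1.26  0.    1.18]
```

In the tool's units: 6.5 cm / 80 = 0.0813, 6.4 cm / 80 = 0.08.

Request:
{"op": "jog_arm", "data": {"translation": [[0,0,0.0006],[0,0.0125,0.0006],[0,0.025,0.0006],[0,0.0375,0.0006],[0,0.05,0.0006],[0,0.0625,0.0006],[0,0.0725,0.0006],[0,0.08,0.0006],[0,0.0813,0.0006],[0,0.0813,0.0006]], "roll": [0,0,0,0,0,0,0,0,0,0]}}

```text
t: 12.65
tool_pos: [0.5627, -0.0949, 0.0352]
ee_rot: [3.141, 0.0, 1.518]
contact_force: [2.0, -0.2, 1.3]
opening: 0.0058
gripper_force: 59.3
```

```bash
python3 -c "
from h import *
to(.5765,-.0957,-.053,.035)"
```

```text
t 12.65 tcp [ 0.5627 -0.0949  0.0352] rpy [3.141 0.    1.518] F [ 2.  -0.2  1.3] open 0.0058 grip 59.3
shift cm [-0.01  1.38  0.02] roll 0.0 j [-0.4   0.05 -0.26  1.26  0.    1.23]
```

In the tool's units: 0.8 cm / 80 = 0.01, 0.6 cm / 80 = 0.0075.

Request:
{"op": "jog_arm", "data": {"translation": [[0,0.0025,0],[0,0.005,0],[0,0.0075,0],[0,0.01,0],[0,0.01,0],[0,0.01,0]], "roll": [0,0,0,0,0,0]}}

```text
t: 13.15
tool_pos: [0.5695, -0.0951, 0.0352]
ee_rot: [-3.14, 0.0, 1.518]
contact_force: [-6.2, -0.7, 6.6]
opening: 0.0057
gripper_force: 60.1
```

In the tool's units: 0.4 cm / 80 = 0.005, 0.3 cm / 80 = 0.0038.

Request:
{"op": "jog_arm", "data": {"translation": [[0,0.0025,0],[0,0.0038,0],[0,0.005,0],[0,0.005,0],[0,0.005,0]], "roll": [0,0,0,0,0]}}

```text
t: 13.57
tool_pos: [0.5727, -0.0953, 0.0351]
ee_rot: [-3.139, 0.0, 1.518]
contact_force: [-10.2, 0.0, 10.9]
opening: 0.0054
gripper_force: 60.5
```

In the tool's units: 0.2 cm / 80 = 0.0025, 0.1 cm / 80 = 0.0013.

Request:
{"op": "jog_arm", "data": {"translation": [[0,0.0013,0],[0,0.0025,0],[0,0.0025,0],[0,0.0025,0]], "roll": [0,0,0,0]}}

```text
t: 13.9
tool_pos: [0.5745, -0.0954, 0.0352]
ee_rot: [-3.138, 0.0, 1.518]
contact_force: [-12.0, -0.5, 11.8]
opening: 0.0055
gripper_force: 60.6
```

In the tool's units: 0.2 cm / 80 = 0.0025, 0.1 cm / 80 = 0.0013.

Request:
{"op": "jog_arm", "data": {"translation": [[0,0.0013,0],[0,0.0025,0],[0,0.0025,0],[0,0.0025,0]], "roll": [0,0,0,0]}}

```text
t: 14.23
tool_pos: [0.5763, -0.0954, 0.0352]
ee_rot: [-3.138, 0.0, 1.518]
contact_force: [-12.2, -0.1, 12.0]
opening: 0.0053
gripper_force: 60.7
```

In the tool's units: 0.2 cm / 80 = 0.0025, 0.1 cm / 80 = 0.0013.

Request:
{"op": "jog_arm", "data": {"translation": [[0,0.0013,0],[0,0.0025,0],[0,0.0025,0],[0,0.0025,0]], "roll": [0,0,0,0]}}

```text
t: 14.57
tool_pos: [0.5779, -0.0955, 0.0351]
ee_rot: [-3.137, 0.0, 1.518]
contact_force: [-15.1, 0.2, 13.3]
opening: 0.0056
gripper_force: 60.9
```

In the tool's units: 0.2 cm / 80 = 0.0025, 0.1 cm / 80 = 0.0013.

Request:
{"op": "jog_arm", "data": {"translation": [[0,0.0013,0],[0,0.0025,0],[0,0.0025,0],[0,0.0025,0]], "roll": [0,0,0,0]}}

```text
t: 14.9
tool_pos: [0.578, -0.0955, 0.0351]
ee_rot: [-3.133, 0.001, 1.517]
contact_force: [-24.0, 0.1, 20.9]
opening: 0.0056
gripper_force: 61.8
```

```bash
python3 -c "
from h import *
to(.5765,-.0957,-.053,.035)
c=camera_model('wrist')
im=get_image('wrist');cv2.imwrite('pics/w5.png',cv2.resize(im[120:340,220:400,::-1],None,fx=2.7,fy=2.7,interpolation=cv2.INTER_CUBIC))"
```

```text
t 14.9 tcp [ 0.578  -0.0955  0.0351] rpy [-3.133e+00  1.000e-03  1.517e+00] F [-24.    0.1  20.9] open 0.0056 grip 61.8
shift cm [-0.03 -0.14  0.01] roll -0.0 j [-0.38  0.11 -0.2   1.27 -0.    1.24]
```

View pics/w5.png

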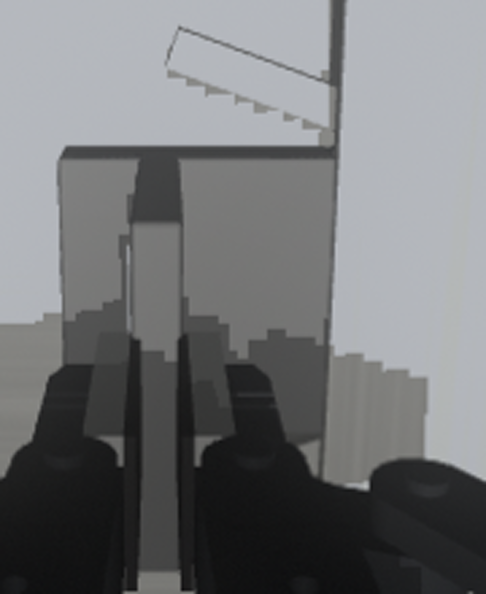

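The view shows the foot's step edge lying along the lip edge (column 330) over its whole visible length. The tool has also stalled with a force jump from 15 to 24 N, so the holder is home. I'll check that the hold is steady and hand in.

Request:
{"op": "jog_arm", "data": {"translation": [[0,0,0],[0,0,0],[0,0,0],[0,0,0],[0,0,0],[0,0,0]], "roll": [0,0,0,0,0,0]}}

```text
t: 15.45
tool_pos: [0.578, -0.0955, 0.0351]
ee_rot: [-3.133, 0.0, 1.517]
contact_force: [-25.6, 0.3, 21.4]
opening: 0.0054
gripper_force: 61.8
```

```bash
python3 -c "
from h import *
s=state();print(s['tool_pos'],s['contact_force'],s['gripper_force'])
if s['tool_pos'][0]>.577 and -36<s['contact_force'][0]<-15: print(job_done())"
```

```text
[ 0.57798183 -0.09552248  0.03512785] [-25.5571084    0.26759511  21.3533416 ] 61.79163694381714
the job is handed in; nothing more can be done
None
```

The job is handed in: the short holder lies released in the scrap box, and a sound holder is held pressed home on the shelf lip, steady at about 26 N against the push (15.5 s on the clock; no verdict was returned).

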